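Tap the sample caps home, cleanest first

ROBOT

A 7-joint arm with a two-finger parallel gripper is mounted at the origin on the work surface. World frame = base frame: x ahead of the robot, y to its left, z up, the work surface at z = 0. Lengths are in m, angles in rad, forces in N, time in s.
With the tool pointing down it reaches from about 0.375 to 0.925 m from the base axis. Payload 3.1 kg.
Tool frame: the origin (TCP) lies midway between the tips of the shut fingers; the grasp point (between the pads) lies 19 mm behind it (grip_point_offset is the distance from the TCP to the grasp point, in m); z points along the fingers, y is the direction in which the jaws open and shut (so a half turn about z gives the same grasp; the last joint's range is limited). The gripper opens to 85 mm and grips with 20 to 120 N. Pads are 22 mm wide; open, the fingers measure 114 mm over their backs; the gripper's body (76 mm by 85 mm) begins 54 mm behind the grasp point. The pads swing forward as they close: fully open they stand 13 mm farther back than shut.
Start: joints at [1.168, 0.383, 0.044, 1.598, -0.018, 1.161, -0.05], TCP at [0.195, -0.62, 0.231] pointing down, gripper open.
Joint ranges: [-2.61, 2.61], [-0.41, 2.15], [-1.48, 1.57], [0, 2.5], [-1.57, 4.71], [0.05, 1.97], [-2.85, 2.85]. Speed limits (rad/s): [2.79, 2.79, 3.14, 3.14, 3.14, 3.14, 3.14].

INTERFACE

Orientations are given as a unit quaternion [x, y, z, w].
In Python, from plant import * gives the robot as it stands.
- The arm moves only by the shell command python3 -m crank 'ROWS' [OPENING] [FORCE]. ROWS is JSON, a list of rows, each a list of 4 numbers: the shift along the world's x, y, z in units of 20 cm (1.0 is 20 cm), then the turn about the world's z in units of 60 degrees (1.0 is 60 degrees). A call has 1 to 12 rows; each row is the pose to reach, as a shift and turn from the pose commanded when the call began; what a row does not reach only later rows make up. A row lasts 1/8 s, in which the tool goes at most 62.5 mm and 10.7 degrees, less where a joint would pass 70% of its speed; a pose out of reach is approached as far as the arm can. A call with a number of a shift or a turn outside -1 to 1 is refused whole. A call with a gripper value outside its range is refused whole. OPENING is the opening, from -1 (shut) to 1 (fully open), so that 0 is half open, set as the call begins (- or left out, the last holds). The fingers move at their own pace and stop on an object; FORCE is the grip in N (left out, the last holds). Time passes only in rows, so rows that repeat a pose let the fingers close. It gives the time, the measured TCP pose, the force and the opening at its end, in the units of the state.
- get_obs(): the state, without advancing time (a new reading comes with each control period).
- capture(name): name is "scene" or "top" or "wrist"; returns a dict with "img" (384x512x3 uint8, blue, green, red), "mtx" (3x3 intrinsics, pixels), "R" (3x3) and "t" (3): a world point X has camera coordinates R X + t. Camera axes: x right, y down, z forward; pixel columns grow to the right and rows downward; lengths in m; the calibration is good to about 2 mm. A picture is of the moment at which its call begins. There is no depth.
- job_done(): hands the job in, once; it reports no verdict.
Trained networks look in the newest picture that a camera, given by its name, has taken for a name from the list of things; names that differ only in an ending like _2 or _b are one class to them, and where a whole thing is asked for, a point or a joint stands for the part that bears it (a point fixed in the world has none). Each returns a list of dicts, best first, with "score" (0 to 1); they miss things now and then, are a little off and sometimes report something else, mostly with a low value. They report only what shows in the picture. A call takes as long as a camera call. They do not tell look-alikes from the thing itself.
- search_frame(camera, name): "bbox" ([left, top, right, bottom] in pixels, round what is visible of it).
- silhouettes(camera, name): "pixels" (384x512 bool, what is visible of it) and "bbox" ([left, top, right, bottom] in pixels, round what is visible of it).
- tip_of(camera, name): "at" ([column, row] in pixels: a listed point, or the origin of a listed thing).
The state is a dict: "time": time; "joint_pos": joint angles; "qd": joint speeds; "tau": joint torques, N m; "tcp_pos": TCP position; "tool_rot": TCP orientation; "contact_force": force on the tool from outside, world axes, zero at the start; "moment": the same for the moment, N m; "grip_width": finger opening in m.
Only numpy, scipy, OpenCV 4.12 (cv2) and the standard library are available. Lean on these libraries where they do the work, as an engineer would, in place of code of your own. Each camera call takes 0.05 s, during which the arm holds its last target. There are 200 camera calls.

TASK

With a closed fingertip press the three raised caps on the carousel fully home, lightly, working from cleanest to dirtiest so that nothing is carried back: first the square cap (the blank), then the round cap (the standard), then the narrow bar-shaped cap (the sample). Touch each only in its turn and do not go back to an earlier one. Only press: lift no tube out of the carousel, and leave the open tubes, the beaker and the marker alone.

Things in the scene. Friction and masses are not known exactly. Their poses are not given: they have to be found in the camera images.
- carousel: White round sample carousel fixed to the bench, two discs on a base, 266 mm in diameter; the top disc's upper face is 94 mm above the bench, with a low hub up to 107 mm at the centre. 12 holes on a circle of radius 105 mm, every 30 degrees; five hold tubes, in any order, no two in neighbouring holes. Origin: centre of its underside, on the bench. It does not turn.
- tube_blank: The blank's loose translucent plastic tube, 22 mm in diameter, 100 mm tall, standing upright in a carousel hole (1 mm play), its foot 20 mm and its rim 120 mm above the bench; it carries a SQUARE cap, 34 x 34 mm. Origin: centre of its foot, z up.
- cap_blank (a joint): How far the blank's push-in cap is pressed into its tube, m: 0 = standing 10 mm proud of the rim, 0.010 = fully home, its 8 mm thick flange resting on the rim (top of the cap then 128 mm above the bench). Starts at 0 to 0.003. It slides straight down at about 4 N, stays where it is left, and meets a firm stop when home. Pushing it harder than 30 N is not light.
- cap_blank_top (a point): Centre of the flat top of the blank's cap (SQUARE cap, 34 x 34 mm, grey plastic like the other caps), the spot to touch; z up. It moves down with the cap. The top 3 mm are a springy rubber face that gives about 1 mm per 4 N and springs back; this point and the joint do not show that give.
- tube_standard: The standard's loose translucent plastic tube, 22 mm in diameter, 100 mm tall, standing upright in a carousel hole (1 mm play), its foot 20 mm and its rim 120 mm above the bench; it carries a ROUND cap, 36 mm in diameter. Origin: centre of its foot, z up.
- cap_standard (a joint): How far the standard's push-in cap is pressed into its tube, m: 0 = standing 10 mm proud of the rim, 0.010 = fully home, its 8 mm thick flange resting on the rim (top of the cap then 128 mm above the bench). Starts at 0 to 0.003. It slides straight down at about 4 N, stays where it is left, and meets a firm stop when home. Pushing it harder than 30 N is not light.
- cap_standard_top (a point): Centre of the flat top of the standard's cap (ROUND cap, 36 mm in diameter, grey plastic like the other caps), the spot to touch; z up. It moves down with the cap. The top 3 mm are a springy rubber face that gives about 1 mm per 4 N and springs back; this point and the joint do not show that give.
- tube_sample: The sample's loose translucent plastic tube, 22 mm in diameter, 100 mm tall, standing upright in a carousel hole (1 mm play), its foot 20 mm and its rim 120 mm above the bench; it carries a narrow BAR-shaped cap, 50 x 14 mm, long along the cap's x. Origin: centre of its foot, z up.
- cap_sample (a joint): How far the sample's push-in cap is pressed into its tube, m: 0 = standing 10 mm proud of the rim, 0.010 = fully home, its 8 mm thick flange resting on the rim (top of the cap then 128 mm above the bench). Starts at 0 to 0.003. It slides straight down at about 4 N, stays where it is left, and meets a firm stop when home. Pushing it harder than 30 N is not light.
- cap_sample_top (a point): Centre of the flat top of the sample's cap (narrow BAR-shaped cap, 50 x 14 mm, long along the cap's x, grey plastic like the other caps), the spot to touch; z up. It moves down with the cap. The top 3 mm are a springy rubber face that gives about 1 mm per 4 N and springs back; this point and the joint do not show that give.
- open_tube_a: Translucent tube like the others but with no cap, rim 120 mm above the bench, loose in the carousel; a bystander. Origin: centre of its foot.
- open_tube_b: Translucent tube like the others but with no cap, rim 120 mm above the bench, loose in the carousel; a bystander. Origin: centre of its foot.
- beaker: Glass beaker, 64 mm in diameter, 85 mm tall, loose on the bench to the robot's left of the carousel; a bystander. Origin: centre of its underside.
- marker: Marker pen, about 130 mm long, 15 mm thick, lying on the bench to the robot's right of the carousel; a bystander. Origin: on its underside, 43 mm from its plain end.
Mind the look-alikes: they are no part of the job. What is shaped like the tube_blank but green or pink is not meant.

How it is judged:
By the outcome, as a careful person would: the job done as asked, in the order asked, and still so for the second after the job is handed in, with the robot touching nothing.
It also fails if it takes over 48 s, if anything falls off the work surface, if the arm or the gripper's body presses on something with over 40 N, if the wrist force passes 120 N, or if a joint passes its speed limit or range.

## Working session

There is one attempt and no reset: what is moved stays moved. The work goes in short steps, Python scripts to look and compute and a shell command to move; the robot and the scene stay as the last step left them, time stands still between calls to the robot, and variables do not carry over. Pictures are saved under pics/ and viewed, about 8 in all and at most 12, crops included, and the job is handed in when it is done.

```bash
mkdir -p pics; cat > h.py <<'E'
from plant import *
import numpy as np, cv2
def ray(c,px,z):
    u=np.linalg.inv(c["mtx"])@np.array([px[0],px[1],1.0]); d=c["R"].T@u; o=-c["R"].T@c["t"]
    return o+d*(z-o[2])/d[2]
E
python3 - <<'E'
from h import *
o=get_obs(); print(o["time"],o["tcp_pos"].round(4) if hasattr(o["tcp_pos"],'round') else o["tcp_pos"],o["tool_rot"],o["contact_force"],o["grip_width"])
for cam in ["top","scene"]:
    c=capture(cam); cv2.imwrite(f"pics/{cam}0.png",c["img"])
    for n in ["cap_blank_top","cap_standard_top","cap_sample_top"]:
        for r in tip_of(cam,n): print(cam,n,r["at"],round(r["score"],2),ray(c,r["at"],0.136).round(4))
    for r in tip_of(cam,"carousel"): print(cam,"car",r["at"],round(r["score"],2),ray(c,r["at"],0).round(4))
    for n in ["open_tube_a"]:
        for r in search_frame(cam,n): print(cam,n,r)
a=cv2.imread("pics/top0.png");b=cv2.imread("pics/scene0.png")
cv2.imwrite("pics/both.png",np.vstack([a,b])[:, :])
E
```

```text
0.0 [ 0.1948 -0.6192  0.2299] [ 9.88405781e-01  1.51829889e-01 -2.68901568e-04 -1.27431404e-03] [ 0.24023079  0.45691799 -0.05298756] 0.08557049397745646
top cap_blank_top [345.6, 144.0] 0.75 [ 0.7241 -0.2186  0.136 ]
top cap_blank_top [276.7, 164.0] 0.74 [ 0.673  -0.0601  0.136 ]
top cap_blank_top [296.8, 110.7] 0.67 [ 0.8036 -0.106   0.136 ]
top cap_blank_top [256.4, 109.6] 0.56 [ 0.8044 -0.0112  0.136 ]
top cap_sample_top [284.8, 226.6] 0.49 [ 0.53   -0.0793  0.136 ]
top car [247.6, 207.5] 0.79 [0.5943 0.0073 0.    ]
top car [400.4, 267.1] 0.24 [ 0.4495 -0.3814  0.    ]
top open_tube_a {'bbox': [199.3, 214.7, 211.7, 223.4], 'score': 0.54}
scene cap_blank_top [302.4, 232.4] 0.71 [ 0.8169 -0.1315  0.136 ]
scene cap_blank_top [258.9, 192.6] 0.64 [ 0.6734 -0.0562  0.136 ]
scene cap_blank_top [245.3, 252.8] 0.57 [ 0.7407 -0.2394  0.136 ]
scene cap_blank_top [318.2, 206.0] 0.46 [ 0.8135 -0.0357  0.136 ]
scene cap_standard_top [285.9, 170.5] 0.48 [0.6907 0.0543 0.136 ]
scene cap_sample_top [259.5, 143.4] 0.46 [0.5729 0.1352 0.136 ]
scene cap_sample_top [202.1, 179.0] 0.42 [ 0.5268 -0.0748  0.136 ]
scene car [241.3, 211.0] 0.73 [0.5885 0.0032 0.    ]
scene open_tube_a {'bbox': [202.0, 157.4, 218.3, 174.5], 'score': 0.67}
scene open_tube_a {'bbox': [241.3, 151.5, 250.3, 159.8], 'score': 0.5}
```

```bash
python3 - <<'E'
import cv2,numpy as np
a=cv2.imread("pics/top0.png");b=cv2.imread("pics/scene0.png")
cv2.imwrite("pics/top_c.png",cv2.resize(a[80:290,150:430],None,fx=2.8,fy=2.8,interpolation=2))
cv2.imwrite("pics/scene_c.png",cv2.resize(b[110:290,140:370],None,fx=3.3,fy=3.3,interpolation=2))
E
```

```text
(no output)
```

View pics/top_c.png

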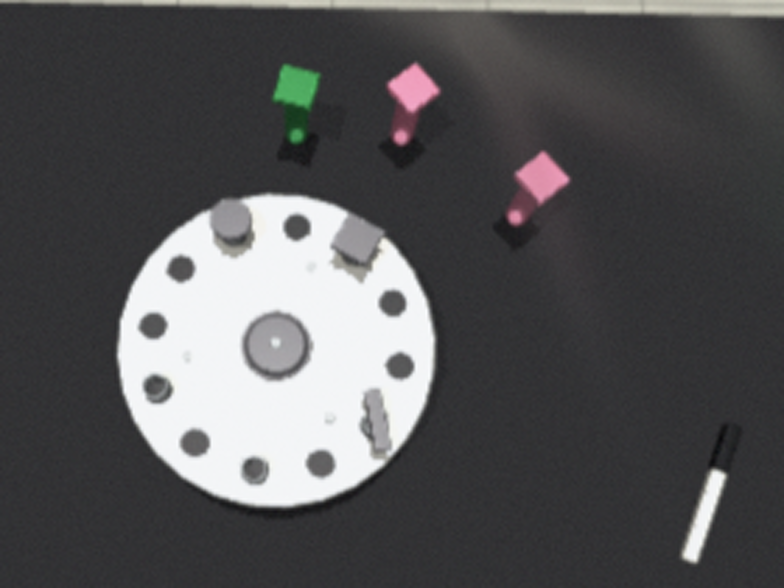

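View pics/scene_c.png

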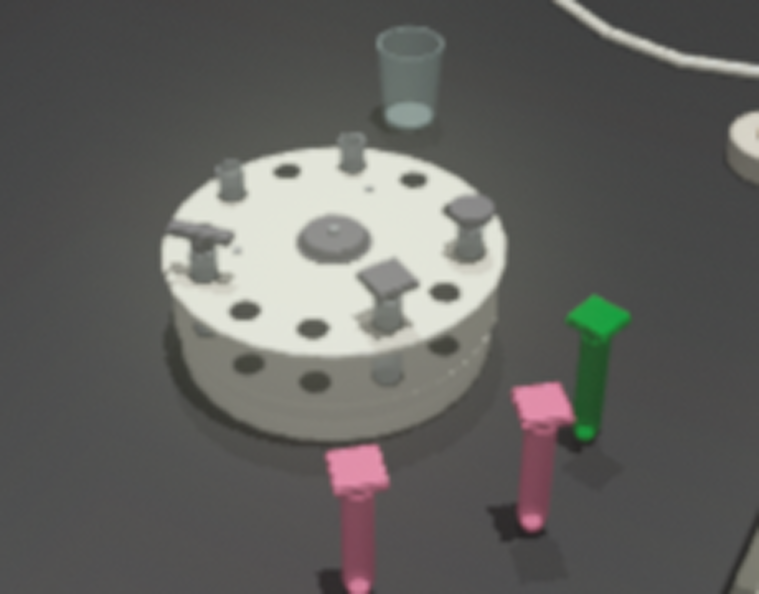

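Top view shows the grey square cap at px ≈(278,166), the round cap at (232,158) and the bar cap at (285,230). The open tubes are at (206,219) and (241,248). There are three free-standing look-alikes: green at (256,110), pink at (297,111) and pink at (346,144). The only grey square cap, and the only one in the carousel, is at (278,166), so that one is the blank. This crop already confirms it. Next I fit the hole ring to get exact tube positions.

```bash
python3 - <<'E'
from h import *
from scipy.optimize import least_squares
c=capture("top"); s=2.8
H=[(297,227),(181,268),(153,325),(195,442),(321,463),(400,366),(393,303)]
P=np.array([ray(c,(150+x/s,80+y/s),.094)[:2] for x,y in H])
def f(p):
    a=np.arctan2(*(P-p[:2]).T[::-1]); k=np.round((a-p[2])/(np.pi/6))*np.pi/6+p[2]
    return (p[:2]+.105*np.c_[np.cos(k),np.sin(k)]-P).ravel()
r=min((least_squares(f,[*P.mean(0),t]) for t in np.arange(0,.52,.1)),key=lambda r:r.cost)
x=r.x; print(x, np.abs(r.fun).max())
for n,q in dict(blank=(358,240),std=(231,218),bar=(377,420),opA=(156,386),opB=(255,468)).items():
    w=ray(c,(150+q[0]/s,80+q[1]/s),.136 if n[0]!='o' else .12)[:2]
    a=np.arctan2(*(w-x[:2])[::-1]); k=np.round((a-x[2])/(np.pi/6))*np.pi/6+x[2]
    print(n,"seen",w.round(4),"hole",(x[:2]+.105*np.array([np.cos(k),np.sin(k)])).round(4))
E
```

```text
[0.58814213 0.0026036  0.3770156 ] 0.00044494588540389124
blank seen [ 0.669  -0.0628] hole [ 0.6704 -0.0626]
std seen [0.6855 0.0411] hole [0.6858 0.0413]
bar seen [ 0.5225 -0.079 ] hole [ 0.5229 -0.0797]
opA seen [0.5483 0.0983] hole [0.5495 0.1002]
opB seen [0.4841 0.0167] hole [0.4843 0.0179]
```

```bash
python3 -m crank '[[0.3,0.3,0.1,0],[0.6,0.6,0.1,0],[0.9,0.9,0.1,0],[1,1,0.1,0],[1,1,0.1,0],[1,1,0.1,0],[1,1,0.1,0]]' -1 40
```

```text
time: 1.52
tcp_pos: [0.394, -0.4211, 0.2513]
tool_rot: [0.989, 0.151, -0.0, 0.0]
contact_force: [-0.7, 0.5, -0.2]
grip_width: -0.0001
```

```bash
python3 -m crank '[[0.2,0.3,0,0],[0.4,0.6,0,0],[0.6,0.8,0,0],[0.69,0.9,0,0],[0.69,0.9,0,0],[0.69,0.9,0,0]]'; python3 -m crank '[[0.2,0.3,0,0],[0.4,0.6,0,0],[0.6,0.8,0,0],[0.69,0.89,0,0],[0.69,0.89,-0.1,0],[0.69,0.89,-0.25,0],[0.69,0.89,-0.4,0],[0.69,0.89,-0.4,0],[0.69,0.89,-0.4,0]]'
python3 - <<'E'
from h import *
o=get_obs();print(o["tcp_pos"])
ims=[]
for n in ["wrist","top"]:
    c=capture(n); i=c["img"].copy()
    for p in [(0.6704,-0.0626,.136),(0.6858,0.0413,.136),(0.5229,-0.0797,.136),tuple(o["tcp_pos"])]:
        q=c["mtx"]@(c["R"]@np.array(p)+c["t"]); q=q[:2]/q[2]; print(n,q.round(1)); cv2.circle(i,tuple(int(v) for v in q),2,(0,0,255),-1)
    ims.append(i if n=="wrist" else cv2.resize(i[100:275,170:330],(512,560)))
cv2.imwrite("pics/w1.png",ims[0]);cv2.imwrite("pics/t1.png",ims[1])
E
```

```text
time: 2.28
tcp_pos: [0.5317, -0.243, 0.251]
tool_rot: [0.989, 0.15, -0.001, 0.001]
contact_force: [0.0, 0.1, 0.5]
grip_width: 0.0003
time: 3.4
tcp_pos: [0.6709, -0.0649, 0.1719]
tool_rot: [0.989, 0.15, 0.0, 0.001]
contact_force: [-0.1, 0.3, 0.1]
grip_width: 0.0
[ 0.67091468 -0.06490407  0.17187286]
wrist [250.3 219.1]
wrist [ 96.9 151.8]
wrist [218.1 380.8]
wrist [253.7 246.1]
top [277.8 165.1]
top [232.4 157.7]
top [285.  229.8]
top [279.8 160.4]
```

View pics/w1.png

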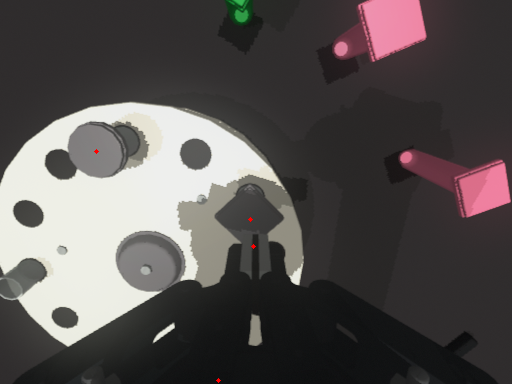

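Wrist view: the square grey cap is at (250,218), under the fingertip, and the round cap is at (97,150). Both match the predictions within a few pixels, so I descend on the blank.

```bash
python3 -m crank '[[0,0.011,-0.08,0],[0,0.011,-0.15,0],[0,0.011,-0.15,0],[0,0.011,-0.16,0],[0,0.011,-0.17,0],[0,0.011,-0.18,0],[0,0.011,-0.18,0],[0,0.011,-0.18,0]]'
```

```text
time: 4.5
tcp_pos: [0.6718, -0.0597, 0.1362]
tool_rot: [0.988, 0.152, 0.001, 0.0]
contact_force: [-0.2, 1.2, 3.4]
grip_width: 0.0001
```

```bash
python3 -m crank '[[0,0,-0.01,0],[0,0,-0.02,0],[0,0,-0.03,0],[0,0,-0.03,0]]'; python3 -m crank '[[0,0,-0.005,0],[0,0,-0.01,0],[0,0,-0.01,0],[0,0,-0.01,0]]';
```

```text
time: 5.0
tcp_pos: [0.6711, -0.0598, 0.1289]
tool_rot: [0.988, 0.152, -0.0, -0.0]
contact_force: [0.4, 0.8, 3.4]
grip_width: 0.0002
time: 5.5
tcp_pos: [0.6711, -0.0598, 0.1273]
tool_rot: [0.988, 0.152, 0.0, 0.0]
contact_force: [-0.0, -0.4, 4.1]
grip_width: 0.0002
```

Still sliding at about 4 N. I continue in small steps until the force climbs.

```bash
python3 -m crank '[[0,0,-0.005,0],[0,0,-0.01,0],[0,0,-0.01,0],[0,0,-0.01,0]]'; python3 -m crank '[[0,0,-0.0025,0],[0,0,-0.005,0],[0,0,-0.005,0],[0,0,-0.005,0]]'
```

```text
time: 6.0
tcp_pos: [0.6722, -0.0598, 0.1272]
tool_rot: [0.988, 0.152, 0.001, 0.0]
contact_force: [-0.6, 1.1, 9.1]
grip_width: -0.0003
time: 6.5
tcp_pos: [0.6728, -0.0598, 0.1272]
tool_rot: [0.988, 0.152, 0.002, 0.0]
contact_force: [-1.3, -0.2, 12.3]
grip_width: 0.0003
```

Force rose from 4 to 12 N with no further travel, and the cap top is at about 0.128, so the blank is home. I lift, move over to the round cap, and look at the blank before touching anything else.

```bash
python3 -m crank '[[0,0,0.1,0],[0,0,0.3,0],[0.02,0.15,0.3,0],[0.05,0.35,0.3,0],[0.074,0.505,0.3,0],[0.074,0.505,0.25,0],[0.074,0.505,0.2,0],[0.074,0.505,0.2,0],[0.074,0.505,0.2,0]]'
python3 - <<'E'
from h import *
o=get_obs();print(o["tcp_pos"],o["contact_force"])
c=capture("scene"); i=c["img"].copy()
cv2.imwrite("pics/s2.png",cv2.resize(i[130:230,180:310],None,fx=6,fy=6,interpolation=2))
for n in ["cap_blank_top"]:
    for r in tip_of("scene",n): print(r)
    for z in (.126,.128,.132,.136):
        q=c["mtx"]@(c["R"]@np.array([.6704,-.0626,z])+c["t"]);print(z,(q[:2]/q[2]).round(1))
E
```

```text
time: 7.62
tcp_pos: [0.6858, 0.0391, 0.1639]
tool_rot: [0.989, 0.151, -0.0, 0.0]
contact_force: [0.3, -0.0, -0.1]
grip_width: -0.0
[0.68577597 0.03905923 0.16390541] [ 0.27687442 -0.03541404 -0.08287687]
{'at': [256.7, 198.4], 'score': 0.73}
{'at': [243.9, 254.2], 'score': 0.73}
{'at': [321.4, 205.4], 'score': 0.67}
{'at': [304.6, 231.7], 'score': 0.64}
0.126 [256.5 197.1]
0.128 [256.5 196.4]
0.132 [256.5 195.1]
0.136 [256.5 193.7]
```

View pics/s2.png

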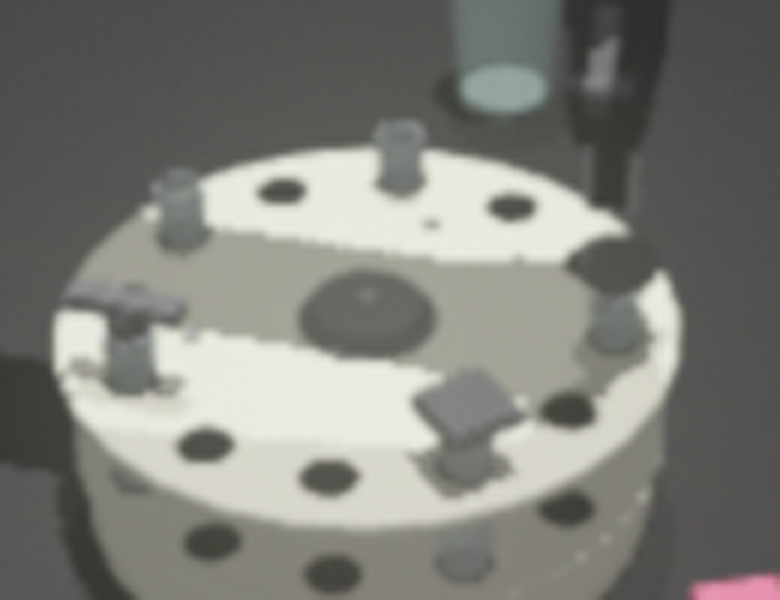

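The square cap is at px (258,197), down from 193 before pressing, and now sits at its predicted home height. The fingertip is above the round cap, so I press it.

```bash
python3 -m crank '[[0,0,-0.06,0],[0,0,-0.12,0],[0,0,-0.13,0],[0,0,-0.14,0],[0,0,-0.15,0],[0,0,-0.16,0],[0,0,-0.17,0],[0,0,-0.18,0],[0,0,-0.185,0],[0,0,-0.185,0]]'; python3 -m crank '[[0,0,-0.005,0],[0,0,-0.01,0],[0,0,-0.01,0],[0,0,-0.01,0]]'; python3 -m crank '[[0,0,-0.0025,0],[0,0,-0.005,0],[0,0,-0.005,0],[0,0,-0.005,0]]'
```

```text
time: 8.98
tcp_pos: [0.6861, 0.0412, 0.1274]
tool_rot: [0.988, 0.152, 0.0, -0.0]
contact_force: [-0.6, -0.3, 5.0]
grip_width: 0.0002
time: 9.48
tcp_pos: [0.6865, 0.0412, 0.1273]
tool_rot: [0.988, 0.152, 0.001, 0.0]
contact_force: [-2.9, -0.9, 9.4]
grip_width: -0.0001
time: 9.98
tcp_pos: [0.6865, 0.0412, 0.1272]
tool_rot: [0.988, 0.152, 0.001, 0.0]
contact_force: [-5.0, -0.1, 13.3]
grip_width: -0.0
```

```bash
python3 -m crank '[[0,0,0.1,0],[0,0,0.33,0],[-0.2,-0.15,0.33,0],[-0.4,-0.3,0.33,0],[-0.6,-0.45,0.33,0],[-0.75,-0.55,0.33,0],[-0.815,-0.605,0.33,0],[-0.815,-0.605,0.25,0],[-0.815,-0.605,0.2,0],[-0.815,-0.605,0.2,0],[-0.815,-0.605,0.2,0]]'
python3 - <<'E'
from h import *
o=get_obs();print(o["tcp_pos"],o["contact_force"])
c=capture("wrist"); i=c["img"].copy()
for p in [(0.5229,-0.0797,.136),(0.6858,0.0413,.128),(.6704,-.0626,.128)]:
    q=c["mtx"]@(c["R"]@np.array(p)+c["t"]); q=q[:2]/q[2]; print(q.round(1)); cv2.circle(i,tuple(int(v) for v in q),2,(0,0,255),-1)
s=capture("scene")["img"]
cv2.imwrite("pics/b.png",np.hstack([cv2.resize(i,(400,300)),cv2.resize(s[130:230,180:313],(400,300),interpolation=2)]))
E
```

```text
time: 11.35
tcp_pos: [0.5236, -0.0788, 0.164]
tool_rot: [0.988, 0.153, 0.0, -0.0]
contact_force: [0.2, -0.1, 0.4]
grip_width: -0.0002
[ 0.52362727 -0.07878432  0.16399967] [ 0.24062992 -0.12518083  0.3566378 ]
[254.9 225.8]
[ 111.4 -159.5]
[309.9 -40.1]
```

View pics/b.png

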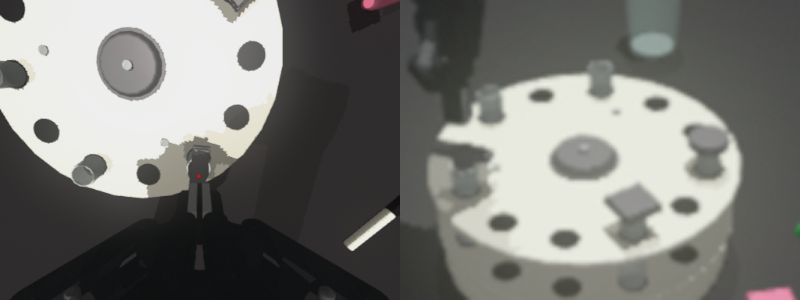

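The wrist view shows the bar cap lined up under the fingertip at about (200,170) in the small panel. In the scene view both the round and square caps stand low on their tubes. I press the bar next.

```bash
python3 -m crank '[[0,0,-0.06,0],[0,0,-0.12,0],[0,0,-0.13,0],[0,0,-0.14,0],[0,0,-0.15,0],[0,0,-0.16,0],[0,0,-0.17,0],[0,0,-0.18,0],[0,0,-0.185,0],[0,0,-0.185,0]]'; python3 -m crank '[[0,0,-0.005,0],[0,0,-0.01,0],[0,0,-0.01,0],[0,0,-0.01,0]]'; python3 -m crank '[[0,0,-0.0025,0],[0,0,-0.005,0],[0,0,-0.005,0],[0,0,-0.005,0]]'
```

```text
time: 12.7
tcp_pos: [0.5229, -0.0798, 0.1272]
tool_rot: [0.988, 0.152, 0.0, -0.0]
contact_force: [-0.3, -0.6, 4.8]
grip_width: 0.0
time: 13.2
tcp_pos: [0.5247, -0.0801, 0.1272]
tool_rot: [0.988, 0.152, 0.002, 0.001]
contact_force: [-1.7, 0.3, 11.1]
grip_width: -0.0001
time: 13.7
tcp_pos: [0.5249, -0.0801, 0.1272]
tool_rot: [0.988, 0.152, 0.002, 0.001]
contact_force: [-2.4, -0.1, 16.1]
grip_width: -0.0001
```

Same signature, 16 N against the stop. I lift, clear away to the robot's right and check.

```bash
python3 -m crank '[[0,0,0.1,0],[0,0,0.4,0],[0,0,0.6,0],[-0.1,-0.25,0.6,0],[-0.2,-0.5,0.6,0],[-0.3,-0.75,0.6,0],[-0.4,-1,0.6,0],[-0.4,-1,0.6,0],[-0.4,-1,0.6,0],[-0.4,-1,0.6,0]]'
python3 - <<'E'
from h import *
o=get_obs();print(o["tcp_pos"],o["contact_force"])
i=capture("scene")["img"]; t=capture("top")["img"]
for cam,n in [("scene","cap_standard_top"),("scene","cap_sample_top"),("scene","cap_blank_top")]:
    print(n,[(r["at"],round(r["score"],2)) for r in tip_of(cam,n)])
c=capture("scene")
for n,p in dict(std=(0.6858,0.0413),bar=(0.5229,-0.0797),blank=(.6704,-.0626)).items():
    for z in (.128,.136):
        q=c["mtx"]@(c["R"]@np.array([*p,z])+c["t"]);print(n,z,(q[:2]/q[2]).round(1))
cv2.imwrite("pics/end.png",np.hstack([cv2.resize(t[100:280,150:390],(400,300)),cv2.resize(i[130:230,180:313],(400,300),interpolation=2)]))
E
```

```text
time: 14.95
tcp_pos: [0.4436, -0.2778, 0.2438]
tool_rot: [0.988, 0.153, -0.0, -0.001]
contact_force: [-0.1, 0.1, 0.4]
grip_width: 0.0002
[ 0.44360225 -0.27782837  0.24376354] [-0.07759905  0.09789207  0.3612264 ]
cap_standard_top [([284.9, 174.5], 0.56)]
cap_sample_top [([197.9, 183.9], 0.63)]
cap_blank_top [([302.0, 233.5], 0.72), ([319.2, 205.1], 0.69), ([256.4, 194.7], 0.67), ([245.9, 253.8], 0.47)]
std 0.128 [281.8 175.2]
std 0.136 [281.9 172.6]
bar 0.128 [199.9 182.2]
bar 0.136 [199.6 179.6]
blank 0.128 [256.5 196.4]
blank 0.136 [256.5 193.7]
```

View pics/end.png

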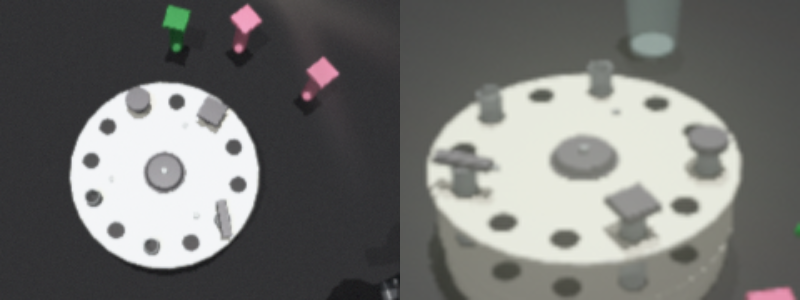

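All three caps sit low and level, the tubes are upright, the bystanders I can see are unmoved and the arm is clear.

```bash
python3 -c "
from plant import *
print(job_done())"
```

```text
the job is handed in; nothing more can be done
None
```

I pressed all three caps home with the shut fingertips, in order: square (blank), round (standard), then bar (sample). I touched each one once and handed the job in at about 15 s.

- **Force:** each cap slid at about 4–5 N. At a TCP height of about 0.127 m it stopped and the force rose to 12, 13 and 16 N, all below the 30 N limit. These are the readings at the end of each move, so a brief peak in between would not show.
- **Pictures:** after pressing, the round and bar caps are detected at about their home height (rows 174.5 and 183.9, predicted 175.2 and 182.2). The tubes are upright, and the open tubes and look-alikes look unmoved. The beaker was only partly in that crop, and I did not check the marker again.
- **Disagreements:**
  - The blank's detections after pressing varied: row 198.4, then 194.7, against a predicted 196.4 for home and 193.7 for its raised height. The last reading alone does not settle it, so I relied on the force stop and the close-up.
  - The measured TCP height stayed at about 0.127 m while the command went down to 0.124 m, although the rubber should have given a little. I put this down to arm compliance and did not check further.

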